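# Unlock the medicine box and hold its key turned

### The arm

A 6-joint arm with a two-finger parallel gripper is mounted at the origin on a cart in front of the work surface, level with it; the furniture and walls round the work are solid. World frame = base frame: x ahead of the robot, y to its left, z up, the work surface at z = 0. Lengths are in m, angles in rad, forces in N, time in s.
With the tool pointing down it reaches from about 0.375 to 0.9 m from the base axis. Payload 3.1 kg.
Tool frame: the origin (TCP) lies on the centre line of the jaws, within the pads' length; the fingertips stand robot.nose_length ahead of it and the grasp point (between the pads) lies 6 mm ahead of it (robot.nose_length is the distance from the TCP to the fingertips, in m); z points along the fingers, y is the line along which they close (so a half turn about z gives the same grasp; the last joint's range is limited). The gripper opens to 87 mm and grips with 3 to 60 N. Pads are 19 mm wide; open, the fingers measure 117 mm over their backs; the gripper's body (75 mm by 190 mm) begins 51 mm behind the grasp point.
Start: joints at [1.081, 0.527, 1.433, -0, 1.181, -0.178], TCP at [0.192, 0.595, 0.248] pointing down, gripper open.
Joint ranges: [-3.08, 3.08], [-0.75, 2.2], [0.22, 2.44], [-1.43, 4.57], [0, 2.65], [-2.85, 2.85]. Speed limits (rad/s): [2.79, 2.79, 3.14, 3.14, 3.14, 3.14].

### API

Orientations are given as a unit quaternion [x, y, z, w].
In Python, from rig import robot gives the robot as it stands.
- The arm moves only by the shell command python3 -m crank 'ROWS' [FORCE]. ROWS is JSON, one flat list of numbers, 7 for each row, row after row: the shift along the tool's x, y, z in mm, then the turn, a rotation vector about the tool's x, y, z in degrees, then the closure in counts, from 0 (fully open) to 255 (shut). In form: [x, y, z, ax, ay, az, fingers, x, y, z, ax, ay, az, fingers, ...]. A call has exactly 5 rows; each row is the pose to reach, as a shift and turn from the pose commanded when the call began, along the tool's axes at that moment; what a row does not reach only later rows make up. A row lasts 1/12 s, in which the tool goes at most 41.7 mm and 7.16 degrees, less where a joint would pass 70% of its speed; a pose out of reach is approached as far as the arm can. A call with a gripper value outside its range is refused whole. The fingers move at their own pace and stop on an object; FORCE is the grip in N (left out, the last holds). Time passes only in rows, so rows that repeat a pose let the fingers close, or fill a call up. It gives the time, the measured TCP pose, the force, the opening and the grip force at its end, in the units of the state.
- robot.get_obs(): the state, without advancing time (a new reading comes with each control period).
- robot.camera(name): name is "scene" or "top"; returns a dict with "pixels" (384x512x3 uint8, red, green, blue), "intrinsics" (3x3 intrinsics, pixels), "extrinsics" (4x4, takes a point from camera to world coordinates). Camera axes: x right, y down, z forward; pixel columns grow to the right and rows downward; lengths in m; the calibration is good to about 2 mm. A picture is of the moment at which its call begins. There is no depth.
- robot.hand_in(): hands the job in; it is judged then, once.
The state is a dict: "time": time; "q": joint angles; "joint_velocities": joint speeds; "joint_torque": joint torques, N m; "position": TCP position; "tool_rot": TCP orientation; "ft_force": force on the tool from outside, world axes, zero at the start; "moment": the same for the moment, N m; "grip_width": finger opening in m; "grip_force": force on a finger pad.
Only numpy, scipy, OpenCV 4.12 (cv2) and the standard library are available. Lean on these libraries where they do the work, as an engineer would, in place of code of your own. Each camera call takes 0.05 s, during which the arm holds its last target. There are 200 camera calls.

### The job

Take the round-headed key from the wooden key dock, push it into the lock on top of the grey medicine box until it is fully home (the pins are sticky, so it may need a wiggle), then turn it clockwise, seen from above, about a quarter turn to its stop, so that the lid pops ajar. The lock is sprung, so finish while still gripping the key in the lock and holding it turned: that keeps the latch back while I take out the tablets and shut the lid again. Leave the two other keys in the dock and do not knock the glass.

Things in the scene. Friction and masses are not known exactly. Their poses are not given: they have to be found in the camera images.
- round_key_head (a point): centre of the upright round black head of the key that fits: a disc 32 mm in diameter, 9 mm thick; its flat faces look along the key's y axis (grip it across the 9 mm). z points up, away from the blade; x runs along the blade's width. Starts upright in the dock with its shoulder (28 mm below this point) on the dock's top; lifts straight out (32 mm). 25 to 50 g
- round_key_tip (a point): tip of that key's blade, 60 mm below the centre of its head; same axes. The steel blade hangs 32 mm below the shoulder, 9.5 mm wide (x), 3.8 mm thick (y), its last 6 mm tapered to a tip of 4.8 x 1.8 mm; it works either way round (x or -x)
- round_key: the same round-headed key, origin at the middle of its shoulder, 28 mm below the centre of the head; same axes. The neck between shoulder and disc is 16 mm wide and 9 mm thick
- square_key_head (a point): centre of the head of another key, 30 x 30 mm square; its blade is too wide for the lock; it stands in another slot of the dock and stays there
- clover_key_head (a point): centre of the head of the third key, three-lobed like a clover leaf; its blade is too wide for the lock; it stands in another slot of the dock and stays there
- key_dock: oak key dock, fixed: 148 x 56 mm on plan (long side along its x axis), 46 mm high; origin at the centre of its underside. Three slots in its top, 46 mm apart along x, hold the three keys upright in any order, blades' width along the dock's x axis
- med_box: grey steel medicine box, fixed: 150 mm deep (x), 190 mm wide (y), 70 mm high, origin at the centre of its underside, front towards its -x. The front 57 mm of its top is a fixed deck that carries the lock; behind it lies the hinged lid, 76 mm up, with a bail handle (top 93 mm up)
- keyhole (a point): centre of the keyway's mouth in the lock plug's face, 80 mm above the worktop, 47 mm before the box's centre; level with the top of a steel collar of 36 mm diameter. z points up; x runs along the slot (10.6 x 4.9 mm, 40 mm deep, its mouth funnelled to 13 x 8.8 mm) and turns with the plug; at the start the slot lies parallel to the box's front. Fully home, the key's shoulder rests on this face, its tip 32 mm below
- lock_plug (a joint): turn of the plug in rad: 0 at the start, grows clockwise seen from above, stop at 1.5. Blocked near 0 until the key is within about 2.5 mm of fully home: sprung sticky pins resist the blade (5 to 12 N to push it home) and go on pushing it back. A spring turns the plug back with 0.02 N m at first, 0.07 N m at the stop
- box_lid (a joint): opening of the lid about its rear hinge: 0 shut, 0.20 rad at its stop. Its own spring lifts it once the plug has turned about 1 rad
- glass: clear drinking tumbler, 81 mm in diameter, 91 mm tall, loose, origin at the centre of its underside; stays where it is
There are look-alikes about, which are no part of the job. Leave any purple look-alike of the round_key alone.

How it is judged:
On the way, in this order (a step that is already met when the one before it is completed fails the run):
1. the round-headed key is fully home in the keyway, the lock not yet turned (z of round_key_tip in the frame of keyhole below -0.028 m and horizontal distance between round_key_tip and keyhole below 0.004 m and value of joint lock_plug below 0.35 rad), for 0.1 s.
2. the key is turned to its stop and the lid has popped ajar (value of joint lock_plug above 1.1 rad and value of joint box_lid above 0.12 rad), for 0.2 s.
At the end, for the whole second after the job is handed in: The round-headed key is in the keyway to within 5 mm of fully home and upright to 0.2 rad, the fingers grip it (over 1 N), the plug is held turned past 1.1 rad (stop at 1.5) and the lid stands ajar by more than 0.12 rad (all of step 2 and z of round_key_tip in the frame of keyhole below -0.027 m and horizontal distance between round_key_tip and keyhole below 0.005 m and angle between round_key's own z axis and vertical below 0.2 rad and contact force between the fingers and round_key above 1 N); the arm keeps its last pose, push and grip.
It fails at once if another key is pulled or pushed out of place by more than 15 mm (distance of any of square_key_head, clover_key_head from where it was at the start of the episode above 0.015 m).
It fails at once if the glass is moved by more than 30 mm (distance of glass from where it was at the start of the episode above 0.03 m).
It also fails if it takes over 51 s, if anything falls off the work surface, if the arm or the gripper's body presses on something with over 40 N, if the wrist force passes 120 N, or if a joint passes its speed limit or range.

## Working session

There is one attempt and no reset: what is moved stays moved. The work goes in short steps, Python scripts to look and compute and a shell command to move; the robot and the scene stay as the last step left them, time stands still between calls to the robot, and variables do not carry over. Pictures are saved under pics/ and viewed, at most 10 in all, crops included, and the job is handed in when it is done.

```bash
ls; mkdir -p pics; python3 - <<'E'
from rig import robot
import cv2,numpy as np
print(robot.nose_length, robot.get_obs())
for n in ("scene","top"):
    c=robot.camera(n); cv2.imwrite(f"pics/{n}0.png",c["pixels"][:,:,::-1]); np.savez(f"pics/{n}0.npz",**c)
    print(n,c["intrinsics"].round(1).tolist(),c["extrinsics"].round(4).tolist())
E
```

```text
pics
0.025 {'time': 0.0, 'q': array([ 1.08050723e+00,  5.28456189e-01,  1.43388736e+00, -2.72392908e-05,
        1.18140074e+00, -1.78495941e-01]), 'joint_velocities': array([0.00031969, 0.00028081, 0.00084712, 0.00100197, 0.00116879,
       0.00076649]), 'joint_torque': array([ 1.97054243e-05, -4.40033340e+01, -1.76591241e+01,  6.33000769e-02,
        5.80991060e-02, -1.44478104e-04]), 'position': array([0.19138217, 0.5942684 , 0.24658246]), 'tool_rot': array([ 1.55260653e-01,  9.87872953e-01, -1.02036479e-03, -3.41182695e-04]), 'ft_force': array([-0.9232571 , -0.20374119, -0.67263561]), 'moment': array([ 0.01307455,  0.00167483, -0.01174862]), 'grip_force': 0.0, 'grip_width': 0.08671844984047901}
scene [[377.4, 0.0, 262.5], [0.0, 377.4, 192.2], [0.0, 0.0, 1.0]] [[0.6931, -0.4008, 0.5992, 0.0649], [-0.7206, -0.3645, 0.5898, -0.4892], [-0.018, -0.8406, -0.5414, 0.522], [0.0, 0.0, 0.0, 1.0]]
top [[366.2, 0.0, 256.3], [0.0, 366.2, 194.9], [0.0, 0.0, 1.0]] [[0.1019, -0.9631, 0.249, 0.3602], [-0.9948, -0.0976, 0.0297, 0.0023], [-0.0043, -0.2507, -0.968, 0.9203], [0.0, 0.0, 0.0, 1.0]]
```

View pics/scene0.png

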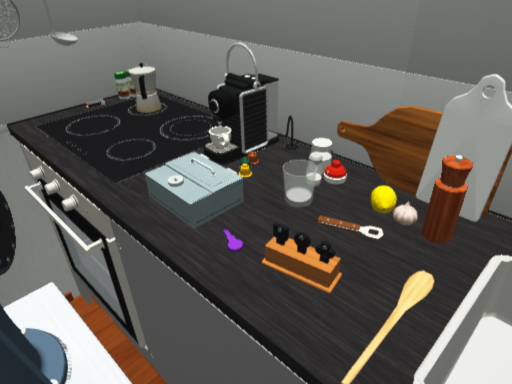

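View pics/top0.png

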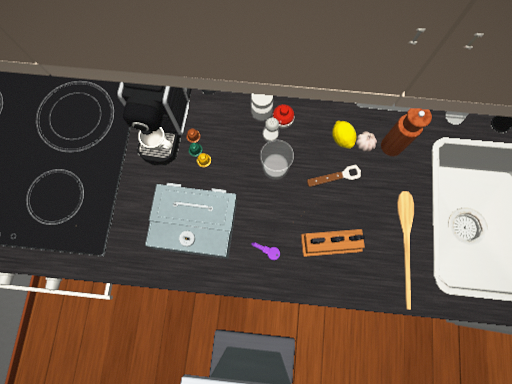

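The scene view shows the dock at about (301,258) with keys at (281,235), (302,243) and (325,252), the box lock at (176,180), and the glass at (298,183). In the top view the dock is at (333,242), the lock at (187,238), and the glass at (277,158). The purple decoy lies flat between the box and the dock.

```bash
python3 - <<'E'
import cv2,numpy as np
s=cv2.imread("pics/scene0.png");t=cv2.imread("pics/top0.png")
f=lambda im,x,y,w,h,k:cv2.resize(im[y:y+h,x:x+w],None,fx=k,fy=k,interpolation=cv2.INTER_CUBIC)
a=f(s,260,220,100,70,4); b=f(t,295,222,100,70,4); c=f(s,140,145,110,75,400/110); d=f(t,140,180,110,75,400/110)
h=min(c.shape[0],d.shape[0])
cv2.imwrite("pics/comp.png",np.vstack([np.hstack([a,b]),np.hstack([c[:h,:400],d[:h,:400]])]))
E
```

```text
(no output)
```

View pics/comp.png

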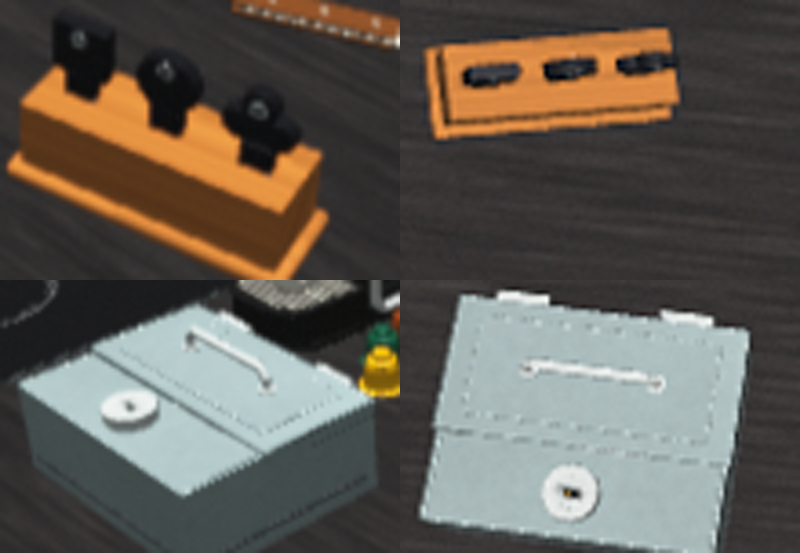

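```bash
cat >h.py <<'E'
import numpy as np,cv2
def ray(c,uv):
    K,E=c["intrinsics"],c["extrinsics"]; d=E[:3,:3]@np.linalg.solve(K,[uv[0],uv[1],1.]); return E[:3,3],d
def plane(c,uv,z):
    o,d=ray(c,uv); return o+d*(z-o[2])/d[2]
def proj(c,p):
    E=np.linalg.inv(c["extrinsics"]); q=c["intrinsics"]@(E[:3,:3]@p+E[:3,3]); return q[:2]/q[2]
def two(c1,u1,c2,u2):
    o1,d1=ray(c1,u1);o2,d2=ray(c2,u2); A=np.c_[d1,-d2]; s=np.linalg.lstsq(A,o2-o1,rcond=None)[0]
    a,b=o1+s[0]*d1,o2+s[1]*d2; return (a+b)/2,np.linalg.norm(a-b)
def blobs(m,amin=8):
    n,l,st,ce=cv2.connectedComponentsWithStats(m.astype(np.uint8)); return [(st[i].tolist(),ce[i].round(2).tolist(),l==i) for i in range(1,n) if st[i][4]>=amin]
E
python3 - <<'E'
from h import *
s=dict(np.load("pics/scene0.npz"));t=dict(np.load("pics/top0.npz"))
def roi(m,x,y,w,h):
    r=np.zeros_like(m);r[y:y+h,x:x+w]=m[y:y+h,x:x+w];return r
S=s["pixels"].astype(int);T=t["pixels"].astype(int)
kt=blobs(roi(T.max(2)<70,306,228,60,20)); ks=blobs(roi(S.max(2)<34,268,218,75,46))
for n,k in(("kt",kt),("ks",ks)):
    for b in k: print(n,b[:2])
for n,I,r in(("ct",T,(170,222,35,35)),("cs",S,(160,165,35,30))):
    for b in blobs(roi(I.min(2)>205,*r),30):
        (e)=cv2.fitEllipse(cv2.findContours(b[2].astype(np.uint8),0,1)[0][0]); print(n,b[:2],e)
        c=t if n=="ct" else s; print(plane(c,e[0],.08).round(4))
k=110/400
for a,b,z in(((435,428),(735,465),.073),((523,297),(687,318),.076),((420,520),(715,552),.07),((527,371),(657,384),.093)):
    p,q=[plane(t,(140+x*k,180+(y-280)*k),z) for x,y in(a,b)]; print(p.round(4),q.round(4),np.degrees(np.arctan2(*(p-q)[:2][::-1]))-90)
E
```

```text
kt ([306, 228, 60, 20, 254], [339.06, 231.95])
kt ([331, 237, 13, 5, 52], [336.83, 238.88])
kt ([311, 238, 13, 6, 45], [316.71, 240.47])
ks ([273, 225, 16, 19, 194], [280.44, 233.84])
ks ([294, 233, 17, 20, 182], [302.0, 242.54])
ks ([316, 242, 19, 20, 191], [324.82, 251.88])
ct ([179, 231, 15, 15, 136], [186.02, 237.82]) ((186.0633087158203, 237.87716674804688), (13.593399047851562, 13.990724563598633), 67.76493835449219)
[0.4585 0.1785 0.08  ]
cs ([168, 175, 15, 8, 86], [174.98, 178.62]) ((175.07240295410156, 178.6810302734375), (6.964522838592529, 14.742351531982422), 82.38349914550781)
[0.4596 0.1816 0.08  ]
[0.5168 0.0141 0.073 ] [ 0.5123 -0.1794  0.073 ] -1.3309002191734578
[ 0.6094 -0.035   0.076 ] [ 0.6059 -0.1432  0.076 ] -1.8327459796480383
[0.4573 0.0177 0.07  ] [ 0.4561 -0.1699  0.07  ] -0.35170791208153673
[ 0.5557 -0.0408  0.093 ] [ 0.5556 -0.1236  0.093 ] -0.07777552033866186
```

```bash
python3 - <<'E'
from h import *
s=dict(np.load("pics/scene0.npz"));t=dict(np.load("pics/top0.npz"))
k=110/400
for a,b,z in(((435,428),(735,465),.073),((523,297),(687,318),.076),((420,520),(715,552),.07),((527,371),(657,384),.093)):
    p,q=[plane(t,(140+(x-400)*k,180+(y-280)*k),z) for x,y in(a,b)]; print(p.round(4),q.round(4),np.degrees(np.arctan2(*(p-q)[:2][::-1]))-90)
print("collar",two(t,(186.06,237.88),s,(175.07,178.68)))
# disc: circle fit to upper part of blob in scene
S=s["pixels"].astype(int);T=t["pixels"].astype(int)
m=(S.max(2)<34).astype(np.uint8); m[:,:292]=0;m[:,312:]=0;m[:233]=0;m[247:]=0
b=cv2.findContours(m,0,1)[0]; b=max(b,key=cv2.contourArea)[:,0]; b=b[b[:,1]<245]; print("disc",cv2.fitEllipse(b))
for u in((302.5,239),): print("S74",plane(s,u,.074).round(4))
for u in((336.8,239),(316.7,240.5)): print("T",[plane(t,u,z).round(4).tolist() for z in(.074,.085)])
print("two",two(t,(336.8,239),s,(302.5,239)))
# dock orange mask corners
for c,n in((t,"t"),(s,"s")):
    I=cv2.cvtColor(c["pixels"],cv2.COLOR_RGB2HSV); M=((I[...,0]>8)&(I[...,0]<22)&(I[...,1]>150)&(I[...,2]>120)); r=np.zeros_like(M)
    if n=="t": r[225:262,298:370]=M[225:262,298:370]
    else: r[225:292,258:345]=M[225:292,258:345]
    q=cv2.morphologyEx(r.astype(np.uint8),cv2.MORPH_CLOSE,np.ones((9,9))); cs=max(cv2.findContours(q,0,1)[0],key=cv2.contourArea)
    print(n,cv2.minAreaRect(cs),cv2.approxPolyDP(cs,3,True)[:,0].tolist())
# dock top corners in top-view from the composite
tp=[plane(t,(295+(x-400)/4,222+y/4),.046) for x,y in((443,46),(668,30),(672,104),(447,121))]
print(np.round(tp,4),np.mean(tp,0))
E
```

```text
[0.4907 0.2713 0.073 ] [0.4864 0.0755 0.073 ] -1.255735417083244
[0.5828 0.2278 0.076 ] [0.5794 0.1181 0.076 ] -1.7477620616424758
[0.4314 0.2714 0.07  ] [0.4305 0.0818 0.07  ] -0.2943505406894076
[0.53   0.2129 0.093 ] [0.5299 0.1293 0.093 ] -0.025293710068581277
collar (array([0.45797042, 0.17820892, 0.08215569]), np.float64(0.0005904332914000774))
disc ((302.2082214355469, 239.8599395751953), (10.21961498260498, 16.682010650634766), 114.56991577148438)
S74 [ 0.4958 -0.1653  0.074 ]
T [[0.492, -0.1678, 0.074], [0.4902, -0.1656, 0.085]]
T [[0.4838, -0.1218, 0.074], [0.4822, -0.1202, 0.085]]
two (array([ 0.49188807, -0.16751372,  0.07748081]), np.float64(0.0012232471337441937))
t ((332.5699462890625, 242.37437438964844), (22.9267520904541, 62.081661224365234), 85.42607879638672) [[361, 229], [302, 234], [303, 255], [361, 251]]
s ((302.10528564453125, 262.26043701171875), (81.70674896240234, 36.204341888427734), 21.595312118530273) [[265, 245], [331, 273], [331, 284], [322, 285], [262, 260], [330, 291], [341, 275], [337, 271], [338, 257], [320, 261], [314, 248], [297, 251], [290, 238], [276, 242], [273, 237]]
[[ 0.502  -0.0987  0.046 ]
 [ 0.5253 -0.2326  0.046 ]
 [ 0.4812 -0.2363  0.046 ]
 [ 0.4577 -0.1041  0.046 ]] [ 0.49155094 -0.1679302   0.046     ]
```

The round key is the middle one, at about (0.492, -0.1675), with its y axis heading about 10°. The keyhole is at about (0.458, 0.178), with the slot almost along world y. I'm setting out now.

```bash
cat >go.py <<'E'
import sys,numpy as np
from rig import robot
from scipy.spatial.transform import Rotation as R
o=robot.get_obs(); r=R.from_quat(o["tool_rot"]); M=r.as_matrix(); h=np.degrees(np.arctan2(M[1,1],M[0,1]))
print("t%.2f pos"%o["time"],o["position"].round(4),"head %.1f tilt %s"%(h,(np.degrees([M[0,2],M[1,2]])).round(2)),"F",o["ft_force"].round(1),"M",o["moment"].round(2),"w %.4f g %.1f"%(o["grip_width"],o["grip_force"]),"q",o["q"].round(2))
if len(sys.argv)>4:
    x,y,z,H=map(float,sys.argv[1:5]); T=R.from_euler("z",H-h,degrees=True)
    hr=np.radians(H); G=np.array([[-np.sin(hr),np.cos(hr),0],[np.cos(hr),np.sin(hr),0],[0,0,-1]]).T
    print("shift mm",(M.T@(np.array([x,y,z])-o["position"])*1000).round(1),"turn deg",np.degrees(R.from_matrix(M.T@G).as_rotvec()).round(1))
E
python3 -m crank '[-34,-24,0,0,0,0,0, -68,-48,0,0,0,0,0, -101,-72,0,0,0,0,0, -135,-96,0,0,0,0,0, -168,-120,0,0,0,0,0]' 50
python3 -m crank '[-34,-24,0,0,0,0,0, -68,-48,0,0,0,0,0, -101,-72,0,0,0,0,0, -135,-96,0,0,0,0,0, -168,-120,0,0,0,0,0]'
python3 go.py 0.4918 -0.1675 0.2 10
```

```text
time: 0.52
position: [0.3153, 0.4274, 0.2472]
tool_rot: [0.155, 0.988, -0.0, -0.0]
ft_force: [0.7, -0.5, 0.3]
grip_width: 0.0868
grip_force: 0.0
time: 0.93
position: [0.4386, 0.2615, 0.2474]
tool_rot: [0.155, 0.988, -0.0, -0.0]
ft_force: [-0.1, 1.0, 0.8]
grip_width: 0.0867
grip_force: 0.0
t0.93 pos [0.4386 0.2615 0.2474] head 72.1 tilt [-0.02 -0.01] F [-0.1  1.   0.8] M [ 0.02 -0.02 -0.04] w 0.0867 g 0.0 q [ 0.32  0.37  1.72  0.    1.05 -0.94]
shift mm [-182.3 -391.9   47.4] turn deg [-0.  -0.  62.1]
```

```bash

python3 -m crank '[-17,-37,0,0,0,6,0, -34,-74,0,0,0,12,0, -51,-111,0,0,0,18,0, -68,-148,0,0,0,25,0, -85,-185,0,0,0,31,0]' >/dev/null
python3 go.py 0.4918 -0.1675 0.2 10
```

```text
t1.35 pos [0.4616 0.0593 0.2474] head 40.8 tilt [-0.03  0.01] F [ 0.2 -0.2 -0.6] M [-0.04 -0.03 -0.  ] w 0.0871 g 0.0 q [-0.11  0.31  1.82  0.    1.01 -0.83]
shift mm [-191.4 -125.4   47.3] turn deg [-0.  -0.  30.8]
```

```bash

python3 -m crank '[-33,-22,0,0,0,6,0, -66,-43,0,0,0,12,0, -99,-65,0,0,0,18,0, -132,-86,10,0,0,25,0, -165,-108,20,0,0,31,0]' >/dev/null
python3 -m crank '[0,0,0,0,0,0,0, 0,0,0,0,0,0,0, 0,0,0,0,0,0,0, 0,0,0,0,0,0,0, 0,0,0,0,0,0,0]' >/dev/null
python3 go.py 0.4918 -0.1675 0.16 10
```

```text
t2.18 pos [ 0.489  -0.1325  0.2278] head 10.3 tilt [-0.01  0.02] F [-0.2 -0.8 -0.4] M [-0.09  0.08  0.  ] w 0.0871 g 0.0 q [-0.49  0.4   1.75  0.    1.   -0.67]
shift mm [-35.   -3.4  67.8] turn deg [-0.  -0.   0.3]
```

```bash

python3 -m crank '[-10,-1,15,0,0,0,0, -20,-2,30,0,0,0,0, -30,-3,50,0,0,0,0, -35,-3.5,68,0,0,0,0, -35,-3.5,68,0,0,0,0]' >/dev/null
python3 -m crank '[0,0,0,0,0,0,0, 0,0,0,0,0,0,0, 0,0,0,0,0,0,0, 0,0,0,0,0,0,0, 0,0,0,0,0,0,0]' >/dev/null
python3 go.py 0.4918 -0.1675 0.08 10
python3 - <<'E'
from rig import robot
from h import *
c=robot.camera("scene");p=c["pixels"][140:300,225:385,::-1]
t=robot.camera("top");q=t["pixels"][160:320,255:415,::-1]
cv2.imwrite("pics/a1.png",np.hstack([cv2.resize(x,(400,400),interpolation=cv2.INTER_CUBIC) for x in(p,q)]))
E
```

```text
t3.02 pos [ 0.4924 -0.169   0.1605] head 10.2 tilt [ 0.09 -0.05] F [ 0.3  0.1 -0.2] M [-0.08  0.07 -0.02] w 0.0871 g 0.0 q [-0.55  0.52  1.78  0.    0.85 -0.72]
shift mm [ 1.7 -0.4 80.5] turn deg [0.1 0.1 0.2]
```

View pics/a1.png

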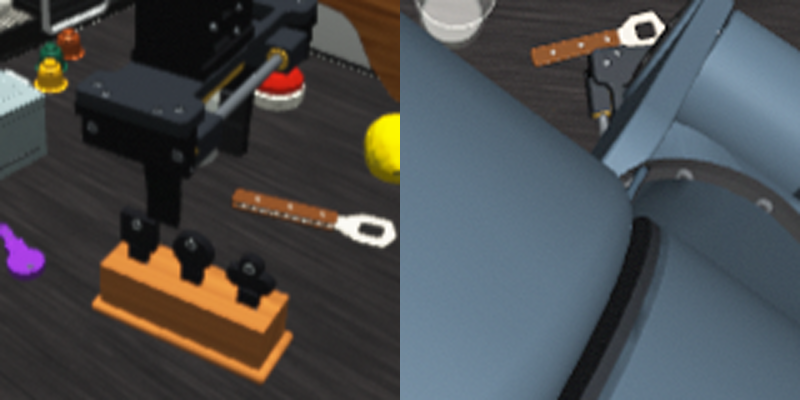

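The scene crop shows the open gripper over the dock, with the near fingertip at about scene px (291,229). The arm covers the top view. I'll check that tip against its predicted pixel.

```bash
python3 - <<'E'
from h import *
s=dict(np.load("pics/scene0.npz"))
T=np.array([.4924,-.169,.1605]);h=np.radians(10.2);ey=np.array([np.cos(h),np.sin(h),0]);ex=np.array([-np.sin(h),np.cos(h),0]);k=2.5
for a in(-.0435,-.0585):
  for b in(-.0095,.0095):
    print(a,b,((proj(s,T+ey*a+ex*b-[0,0,.025])-[225,140])*k).round(1))
print(((proj(s,np.array([.4918,-.1675,.074]))-[225,140])*k).round(1))
E
```

```text
-0.0435 -0.0095 [179.5 221.1]
-0.0435 0.0095 [154.5 211.6]
-0.0585 -0.0095 [168.1 233.4]
-0.0585 0.0095 [142.8 223.5]
[192.7 251.5]
```

The prediction matches to about 1 mm, so I'll descend and grip.

```bash

python3 -m crank '[0.5,0,20,0,0,0,0, 1,0,40,0,0,0,0, 1.5,0,60,0,0,0,0, 1.5,0,72,0,0,0,0, 1.5,-0.4,80,0.1,0.1,0.2,0]' >/dev/null
python3 -m crank '[0,0,0,0,0,0,0, 0,0,0,0,0,0,80, 0,0,0,0,0,0,150, 0,0,0,0,0,0,200, 0,0,0,0,0,0,220]' 25 >/dev/null
python3 go.py 0.4918 -0.1675 0.08 10
python3 -m crank '[0,0,0,0,0,0,255, 0,0,0,0,0,0,255, 0,0,0,0,0,0,255, 0,0,0,0,0,0,255, 0,0,0,0,0,0,255]' 50 >/dev/null
python3 go.py 0.4918 -0.1675 0.08 10
```

```text
t3.95 pos [ 0.4918 -0.1681  0.0804] head 9.9 tilt [-0.02  0.02] F [-0.5 -0.5 -0.6] M [-0.1  -0.01 -0.03] w 0.0681 g 0.0 q [-0.54  0.66  1.83  0.    0.66 -0.72]
shift mm [0.6 0.1 0.4] turn deg [-0.  -0.  -0.1]
t4.37 pos [ 0.4913 -0.1678  0.0796] head 9.9 tilt [-0.12  0.08] F [ 0.9 -0.1 -1.2] M [-0.09  0.04 -0.02] w 0.0352 g 0.0 q [-0.54  0.66  1.83  0.    0.66 -0.72]
shift mm [ 0.2  0.6 -0.4] turn deg [-0.1 -0.1 -0.1]
```

```bash

python3 -m crank '[0,0,0,0,0,0,255, 0,0,0,0,0,0,255, 0,0,0,0,0,0,255, 0,0,0,0,0,0,255, 0,0,0,0,0,0,255]' 50 >/dev/null
python3 -m crank '[0,0,0,0,0,0,255, 0,0,0,0,0,0,255, 0,0,0,0,0,0,255, 0,0,0,0,0,0,255, 0,0,0,0,0,0,255]' 50 >/dev/null
python3 go.py 0.4918 -0.1675 0.08 10
```

```text
t5.20 pos [ 0.4916 -0.1679  0.0796] head 9.9 tilt [-0.08  0.07] F [ 1.6  0.4 -1.5] M [-0.02 -0.31  0.  ] w 0.0086 g 50.0 q [-0.54  0.66  1.83  0.    0.66 -0.72]
shift mm [ 0.3  0.3 -0.4] turn deg [-0.1 -0.1 -0.1]
```

```bash

python3 -m crank '[0,0,-12,0,0,0,255, 0,0,-24,0,0,0,255, 0,0,-40,0,0,0,255, 0,0,-70,0,0,0,255, 0,0,-100,0,0,0,255]' 50 >/dev/null
python3 go.py 0.458 0.17 0.18 -0.9
python3 -m crank '[30,0,0,0,0,2,255, 65,-1,0,0,0,4,255, 100,-2,0,0,0,6,255, 135,-3,0,0,0,8,255, 170,-4,0,0,0,11,255]' >/dev/null
python3 go.py 0.458 0.178 0.18 -0.9
```

```text
t5.62 pos [ 0.49   -0.1672  0.1795] head 9.9 tilt [-0.36  0.2 ] F [ 1.1 -0.7 -0.7] M [-0.12  0.02 -0.06] w 0.0084 g 50.0 q [-0.54  0.48  1.76 -0.    0.9  -0.72]
shift mm [337.7  26.7   0.9] turn deg [-0.3 -0.2 10.8]
t6.03 pos [4.569e-01 1.000e-04 1.799e-01] head -1.2 tilt [-0.19  0.08] F [ 0.8 -0.7 -0.5] M [-0.1   0.03 -0.04] w 0.0087 g 50.0 q [-0.25  0.42  1.91  0.    0.82 -0.22]
shift mm [177.8  -2.7   0.2] turn deg [-0.2 -0.1 -0.3]
```

```bash

python3 -m crank '[40,0,0,0,0,0,255, 80,-1,0,0,0,0,255, 118,-2,0,0,0,0,255, 155,-2.5,0,0,0,0,255, 177,-3,0,0,0,-0.3,255]' >/dev/null
python3 -m crank '[0,0,0,0,0,0,255, 0,0,0,0,0,0,255, 0,0,0,0,0,0,255, 0,0,0,0,0,0,255, 0,0,0,0,0,0,255]' >/dev/null
python3 go.py 0.458 0.178 0.17 -0.9
python3 - <<'E'
from rig import robot
from h import *
c=robot.camera("scene");np.savez("pics/b.npz",**c);p=c["pixels"][120:240,110:270,::-1]
cv2.imwrite("pics/b1.png",cv2.resize(p,(800,600),interpolation=cv2.INTER_CUBIC))
o=robot.get_obs();T=o["position"]
for z in(.006,-.0,-.05,-.066):pass
for d in(6,34,66): print(d,((proj(c,T-[0,0,d/1000])-[110,120])*5).round(1))
print(((proj(c,np.array([.458,.178,.08]))-[110,120])*5).round(1))
E
```

```text
t6.87 pos [0.4585 0.1746 0.18  ] head -0.9 tilt [-0.15  0.06] F [-0.4 -0.8  0. ] M [-0.09  0.01 -0.05] w 0.0086 g 50.0 q [0.13 0.45 1.83 0.   0.86 0.15]
shift mm [ 3.4 -0.5 10. ] turn deg [-0.2 -0.1  0. ]
6 [301.5 112.7]
34 [311.1 170.7]
66 [321.6 234.4]
[327.  297.5]
```

View pics/b1.png

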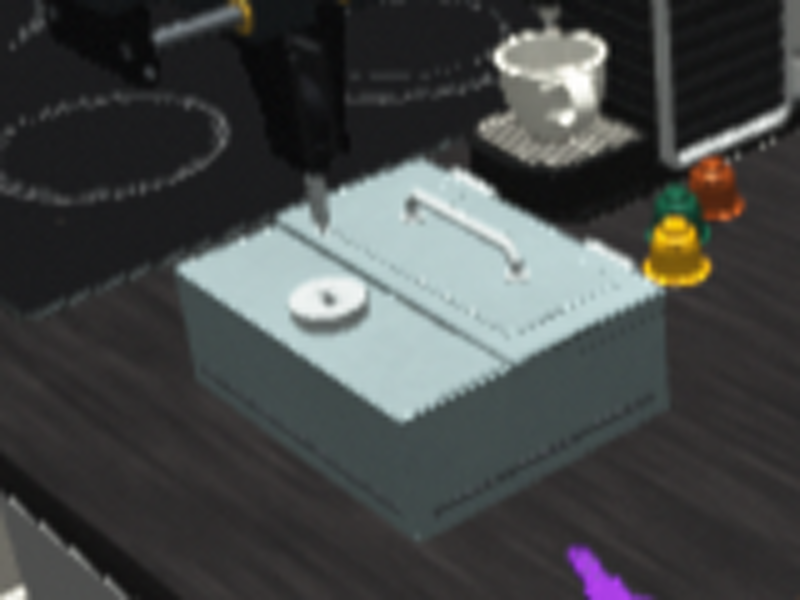

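The blade tip is at its predicted pixel, crop (322,234). The keyhole at crop (329,298) agrees with (0.458, 0.178), so I'll lower to just above the face and check.

```bash

python3 -m crank '[1,0,6,0,0,0,255, 2,-0.3,12,0,0,0,255, 3,-0.5,20,0,0,0,255, 3,-0.5,28,0,0,0,255, 3,-0.5,31,-0.2,-0.1,0,255]' >/dev/null
python3 -m crank '[0,0,0,0,0,0,255, 0,0,0,0,0,0,255, 0,0,0,0,0,0,255, 0,0,0,0,0,0,255, 0,0,0,0,0,0,255]' >/dev/null
python3 go.py 0.458 0.178 0.114 -0.9
python3 - <<'E'
from rig import robot
from h import *
c=robot.camera("scene");p=c["pixels"][155:200,145:205,::-1]
cv2.imwrite("pics/c1.png",cv2.resize(p,(600,450),interpolation=cv2.INTER_CUBIC))
T=robot.get_obs()["position"]
for q in(T-[0,0,.034],T-[0,0,.066],np.array([.458,.178,.08])): print(((proj(c,q)-[145,155])*10+4.5).round(1))
E
```

```text
t7.75 pos [0.4582 0.179  0.1494] head -0.8 tilt [ 0.13 -0.02] F [-0.4  0.1 -0.4] M [-0.08  0.06 -0.02] w 0.0084 g 50.0 q [ 0.15  0.51  1.86 -0.    0.78  0.16]
shift mm [-1.  -0.3 35.4] turn deg [0.1 0.  0.1]
[284.3 112.4]
[304.7 234.8]
[308.5 249.4]
```

View pics/c1.png

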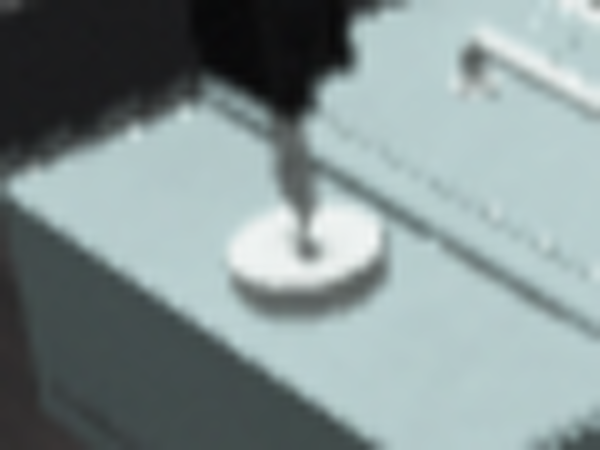

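The tip, at crop (304,232), is directly over the keyway at (307,247). I'll shift about 1 mm and insert gently.

```bash

python3 -m crank '[-1,0,1,0,0,0,255, -1.3,-0.3,3,0,0,0,255, -1.3,-0.3,5,0,0,0,255, -1.3,-0.3,7,0,0,0,255, -1.3,-0.3,9,0,0,0,255]' >/dev/null
python3 go.py 0.458 0.178 0.114 -0.9
python3 -m crank '[0,0,1,0,0,0,255, 0,0,2,0,0,0,255, 0,0,3,0,0,0,255, 0,0,4,0,0,0,255, 0,0,5,0,0,0,255]' >/dev/null
python3 go.py 0.458 0.178 0.114 -0.9
```

```text
t8.22 pos [0.4576 0.1776 0.1398] head -0.8 tilt [ 0.07 -0.02] F [-0.1  0.2 -0.1] M [-0.11  0.08 -0.04] w 0.0084 g 50.0 q [ 0.14  0.52  1.87 -0.    0.75  0.16]
shift mm [ 0.4  0.4 25.8] turn deg [0.1 0.  0.1]
t8.63 pos [0.4579 0.1778 0.1352] head -0.8 tilt [0.12 0.01] F [ 0.8  1.7 -0.4] M [0.19 0.06 0.  ] w 0.0087 g 50.0 q [ 0.14  0.53  1.87 -0.    0.74  0.16]
shift mm [ 0.2  0.  21.2] turn deg [ 0.1 -0.   0.1]
```

```bash

python3 -m crank '[0.2,0.1,2,0,0,0,255, 0.3,0.1,4,0,0,0,255, 0.3,0.1,6,0,0,0,255, 0.3,0.1,8,0,0,0,255, 0.3,0.1,10,0,0,0,255]' >/dev/null
python3 go.py 0.458 0.178 0.114 -0.9
python3 -m crank '[0,0,2,0,0,0,255, 0,0,4,0,0,0,255, 0,0,6,0,0,0,255, 0,0,7,0,0,0,255, 0,0,8,0,0,0,255]' >/dev/null
python3 go.py 0.458 0.178 0.114 -0.9
```

```text
t9.05 pos [0.4583 0.1782 0.1259] head -0.8 tilt [0.15 0.01] F [-2.8 -0.  19.9] M [ 0.08  0.62 -0.  ] w 0.0085 g 50.0 q [ 0.14  0.55  1.87 -0.    0.72  0.16]
shift mm [-0.2 -0.3 11.9] turn deg [ 0.2 -0.   0.1]
t9.47 pos [0.4582 0.178  0.118 ] head -0.8 tilt [ 0.15 -0.01] F [-1.   0.2  7.2] M [0.16 0.22 0.01] w 0.0086 g 50.0 q [ 0.14  0.56  1.88 -0.    0.7   0.16]
shift mm [-0.  -0.2  4. ] turn deg [0.2 0.  0.1]
```

```bash

python3 -m crank '[0,0,1,0,0,0,255, 0,0,2,0,0,1,255, 0,0,3,0,0,-1,255, 0,0,4,0,0,0,255, 0,0,5,0,0,0,255]' 60 >/dev/null
python3 go.py 0.458 0.178 0.114 -0.9
python3 -m crank '[0,0,1,0,0,1.5,255, 0.3,0,2,0,0,-1.5,255, -0.3,0,3,0,0,1,255, 0,0,3,0,0,-1,255, 0,0,3,0,0,0,255]' >/dev/null
python3 go.py 0.458 0.178 0.114 -0.9
python3 - <<'E'
from rig import robot
from h import *
c=robot.camera("scene");p=c["pixels"][155:200,145:205,::-1]
cv2.imwrite("pics/d1.png",cv2.resize(p,(600,450),interpolation=cv2.INTER_CUBIC))
T=robot.get_obs()["position"]
for q in(T-[0,0,.031],np.array([.458,.178,.08])): print(((proj(c,q)-[145,155])*10+4.5).round(1))
E
```

```text
t9.88 pos [0.4582 0.178  0.1132] head -0.8 tilt [ 0.17 -0.01] F [-3.4  1.2 17.8] M [0.07 0.57 0.01] w 0.0085 g 60.0 q [ 0.14  0.57  1.88 -0.    0.68  0.16]
shift mm [-0.  -0.2 -0.8] turn deg [0.2 0.  0.1]
t10.30 pos [0.4583 0.1781 0.1128] head -0.7 tilt [ 0.24 -0.01] F [-5.   0.7 33. ] M [-0.08  1.16 -0.03] w 0.0086 g 60.0 q [ 0.14  0.57  1.88 -0.    0.68  0.16]
shift mm [-0.1 -0.3 -1.2] turn deg [0.2 0.  0.2]
[308.2 242.4]
[308.5 249.4]
```

View pics/d1.png

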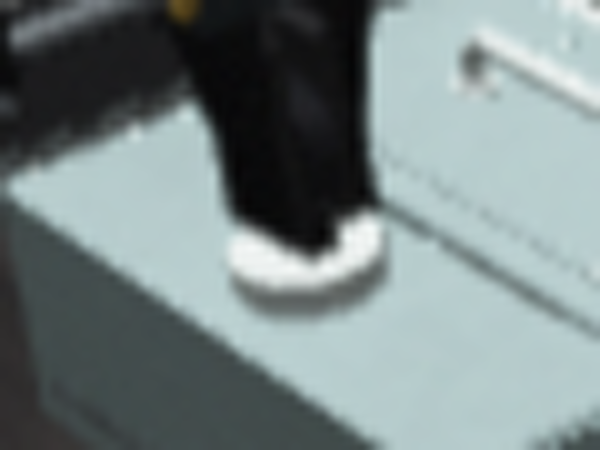

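The key's shoulder sits on the collar face: z is 0.1128 with a hard stop at 33 N. It's home, so I'll ease the push slightly and turn clockwise.

```bash

python3 -m crank '[0,0,-0.4,0,0,0,255, 0,0,-0.6,0,0,0,255, 0,0,-0.6,0,0,2,255, 0,0,-0.6,0,0,5,255, 0,0,-0.6,0,0,9,255]' 60 >/dev/null
python3 go.py 0.458 0.178 0.113 -87
python3 -m crank '[0,0,0,0,0,4,255, 0,0,0,0,0,8,255, 0,0,0,0,0,12,255, 0,0,0,0,0,16,255, 0,0,0,0,0,20,255]' >/dev/null
python3 go.py 0.458 0.178 0.113 -87
```

```text
t10.77 pos [0.4581 0.1781 0.1128] head -9.9 tilt [ 0.22 -0.01] F [-5.4  1.1 28.8] M [-0.02  1.03  0.09] w 0.0087 g 60.0 q [ 0.14  0.57  1.88 -0.    0.68  0.32]
shift mm [-0.1 -0.1 -0.2] turn deg [ 0.2 -0.2 77.1]
t11.18 pos [0.4578 0.1781 0.1128] head -29.9 tilt [ 0.18 -0.02] F [-5.4  1.3 29.8] M [-0.02  1.18  0.06] w 0.0088 g 60.0 q [ 0.14  0.57  1.88 -0.    0.68  0.67]
shift mm [ 0.   0.2 -0.2] turn deg [ 0.1 -0.2 57.1]
```

```bash

python3 -m crank '[0,0,0,0,0,5,255, 0,0,-0.2,0,0,10,255, 0,0,-0.2,0,0,16,255, 0,0,-0.2,0,0,22,255, 0,0,-0.2,0,0,28,255]' 60 >/dev/null
python3 go.py 0.458 0.178 0.113 -87
python3 -m crank '[0,0,0,0,0,6,255, 0,0,0,0,0,12,255, 0,0,0,0,0,18,255, 0,0,0,0,0,24,255, 0,0,0,0,0,28,255]' >/dev/null
python3 go.py 0.458 0.178 0.113 -87
```

```text
t11.60 pos [0.4575 0.1782 0.1129] head -58.0 tilt [ 0.13 -0.  ] F [-5.3  1.5 29.2] M [0.18 1.26 0.12] w 0.0088 g 60.0 q [ 0.14  0.57  1.88 -0.    0.68  1.16]
shift mm [ 0.3  0.4 -0.1] turn deg [ 0.  -0.1 29. ]
t12.02 pos [0.4572 0.1785 0.1129] head -86.0 tilt [0.11 0.03] F [-6.7  2.8 28. ] M [0.45 1.37 0.07] w 0.0086 g 60.0 q [0.14 0.57 1.88 0.   0.68 1.64]
shift mm [ 0.7  0.6 -0.1] turn deg [-0.  -0.1  1. ]
```

```bash

python3 -m crank '[0,0,0,0,0,1,255, 0,0,0,0,0,1,255, 0,0,0,0,0,1,255, 0,0,0,0,0,1,255, 0,0,0,0,0,1,255]' 60 >/dev/null
python3 go.py 0.458 0.178 0.113 -87
python3 - <<'E'
from rig import robot
from h import *
c=robot.camera("scene");p=c["pixels"][135:225,130:250,::-1]
cv2.imwrite("pics/e1.png",cv2.resize(p,(720,540),interpolation=cv2.INTER_CUBIC))
E
```

```text
t12.43 pos [0.4572 0.1785 0.1128] head -86.7 tilt [0.11 0.03] F [-5.6  1.8 28.5] M [0.39 1.33 0.08] w 0.0086 g 60.0 q [0.14 0.57 1.88 0.   0.68 1.66]
shift mm [ 0.7  0.5 -0.2] turn deg [-0.  -0.1  0.3]
```

View pics/e1.png

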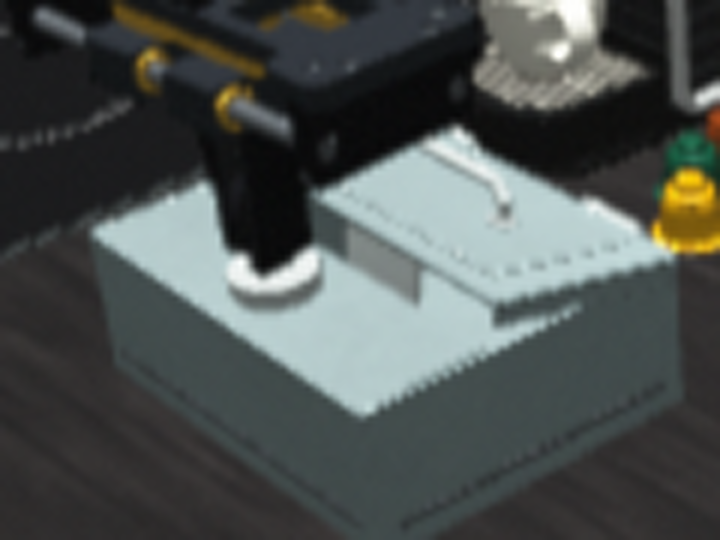

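The lid stands ajar: its front edge has risen at crop (320,200)–(495,310). The key is still gripped at the collar, crop (272,270), and held turned about 86° with a downward push. I'm handing in.

```bash
python3 -c "
from rig import robot
print(robot.hand_in())"
```

```text
the job is handed in; nothing more can be done
None
```

The round-headed key is fully home and held turned about 86° clockwise, the lid stands ajar, and I handed the job in at about 12 s with the gripper still holding the key; the rig returned no verdict.

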